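Open a trimmer head and take out its empty spool

TASK

Open the trimmer head clamped in the jig: squeeze the two tabs in the sides of its cap together, turn the cap anticlockwise (seen from above) to its stop while keeping them squeezed, lift it off and set it down right way up in the steel tray. Then lift the empty spool out of the head by its knob and stand it upright in the tray beside the cap. Set both down without dropping them, and leave the other things on the bench and in the tray where they are.

Things in the scene. Friction and masses are not known exactly. Their poses are not given: they have to be found in the camera images.
- jig: Fixture fixed to the bench: aluminium base plate 200 x 130 x 12 mm (long side along x) carrying a cast gearcase and, on top, the black round trimmer-head housing, 92 mm across, its axis upright over the origin (centre of the plate's underside, on the bench). x points to the gearcase's tube socket. Nothing else on the jig is higher than 100 mm.
- head_top (a point): Centre of the flat top rim of the black housing, 135 mm above the bench, on the head's axis; axes as the jig's. The rim is flat and clear out to 46 mm from the axis; its opening, 62 mm across, holds cap and spool. The cap's stop is 55 degrees (0.96 rad) from locked; from 44 degrees (0.77 rad) on it lifts straight off, at 50 it is mid-gap.
- cap_center (a point): Grey cap, 72 mm across, 38 mm high: the lower 12 mm (spigot, two lugs 75 mm over all) sit in the housing, 26 mm stand above its rim. Point: on its axis half-way up, 19 mm above its underside, 7 mm above the rim when fitted. z up; x along the jig's x when locked, turning positive (anticlockwise) to open. A 39 mm hole runs through it for the knob. Off the head it stands flat on its spigot. 84 g, 1.5 mm play.
- tab_left_pad (a point): Middle of the outer face of the cap's tab on its +y side: an upright flat black pad 24 mm wide (along the cap's x) and 22 mm tall, from 2 to 24 mm above the housing's rim, in a 36 mm wide window open outwards and upwards. The outer faces of the two tabs are 64 mm apart when free, 50 mm when pressed fully in.
- tab_right_pad (a point): The same for the opposite tab, on the cap's -y side.
- tab_left (a joint): Press of the +y tab towards the cap's axis: 0 free, 0.007 (7 mm) fully in. Spring: 3 N at first, 11 N fully in; springs back by itself. Free, its tooth locks the cap against turning; with both tabs in by 4 mm or more the cap turns. Let go at the open end, the teeth spring into open-topped notches and the cap can still be lifted off.
- tab_right (a joint): The same for the -y tab.
- spool_center (a point): White spool, 72 mm tall, loose in the housing under the cap: two 46 mm flanges in its lower 24 mm, above them a plain round knob 30 mm across, 48 mm tall. Point: on its axis half-way up, 36 mm above its underside. In the head the knob's top is 40 mm above the housing's rim, 14 mm above the cap; the spool comes straight up once the cap is off. About 50 g.
- tray: Steel tray, fixed to the bench, 200 x 280 mm (x, y) outside, walls 25 mm high and 5 mm thick, floor 5 mm thick. Origin: centre of its underside, on the bench. Free but for the spanner along its +x side.
- spanner_center (a point): spark-plug box spanner, a steel tube 120 mm long (along its y) and 24 mm across, lying along the tray's long far (+x) side, 74 mm from the tray's centre line. This point is its middle. Leave alone.
- rider_cup_center (a point): dished steel rider cup, 60 mm across and 13 mm high, on the front of the jig's base plate. This point is its middle. Leave alone.
- spare_spool_center (a point): a second spool of the same make, standing upright on the bench beyond the jig and tray; not part of the job. This point is its middle. Leave alone.
- screwdriver_center (a point): aluminium air screwdriver about 240 mm long (along its x), 40 mm thick, lying on the bench beyond the jig and tray, to the right. This point is its middle. Leave alone.
- shroud_center (a point): lime green plastic starter shroud, about 165 x 120 x 62 mm. This point is its middle. Leave alone.
- engine_center (a point): small aluminium two-stroke engine, about 200 x 110 x 95 mm, spark plug along its +x. This point is its middle. Leave alone.
- oil_can_center (a point): grey tin, 66 mm across, 100 mm high. This point is its middle. Leave alone.

How it is judged:
By the outcome, as a careful person would: the job done as asked, in the order asked, and still so for the second after the job is handed in, with the robot touching nothing.
It also fails if it takes over 61 s, if anything falls off the work surface, if the arm or the gripper's body presses on something with over 40 N, if the wrist force passes 120 N, or if a joint passes its speed limit or range.

ROBOT

A 6-joint arm with a two-finger parallel gripper is mounted at the origin on the work surface. World frame = base frame: x ahead of the robot, y to its left, z up, the work surface at z = 0. Lengths are in m, angles in rad, forces in N, time in s.
With the tool pointing down it reaches from about 0.35 to 0.775 m from the base axis. Payload 5.5 kg.
Tool frame: the origin (TCP) lies at the very end of the fingers, on their centre line; the grasp point (between the pads) lies 19 mm behind it; z points along the fingers, y is the line along which they close (so a half turn about z gives the same grasp; the last joint's range is limited). The gripper opens to 85 mm and grips with 20 to 120 N. Pads are 22 mm wide; open, the fingers measure 114 mm over their backs; the gripper's body (76 mm by 85 mm) begins 54 mm behind the grasp point. The pads swing forward as they close: fully open they stand 13 mm farther back than shut.
Start: joints at [1.17, 0.313, 0.046, 1.304, 0, 1.431], TCP at [0.148, 0.556, 0.231] pointing down, gripper open.
Joint ranges: [-2.76, 2.76], [-0.86, 1.69], [-1.03, 1.26], [-2.2, 2.34], [-1.47, 1.5], [-3.14, 3.14]. Speed limits (rad/s): [2.57, 2.57, 3.14, 3.14, 3.14, 3.14].

INTERFACE

Orientations are given as a unit quaternion [w, x, y, z].
In Python, from workcell import get_state, read_camera, calibration, hand_in gives the robot as it stands.
- The arm moves only by the tool drive_tool, never from a script. Its argument "deltas" is a list that holds one entry, the list of rows, each a list of 7 numbers: the closure in counts, from 0 (fully open) to 255 (shut), then the shift along the tool's x, y, z in m, then the turn, a rotation vector about the tool's x, y, z in degrees. A call has 1 to 12 rows; each row is the pose to reach, as a shift and turn from the pose commanded when the call began, along the tool's axes at that moment; what a row does not reach only later rows make up. A row lasts 1/8 s, in which the tool goes at most 62.5 mm and 10.7 degrees, less where a joint would pass 70% of its speed; a pose out of reach is approached as far as the arm can. A call with a gripper value outside its range is refused whole. The fingers move at their own pace and stop on an object; "newtons" is the grip in N (left out, the last holds). Time passes only in rows, so rows that repeat a pose let the fingers close. It gives the time, the measured TCP pose, the force, the opening and the grip force at its end, in the units of the state.
- get_state(): the state, without advancing time (a new reading comes with each control period).
- read_camera(name): name is "scene" or "top" or "wrist"; returns (picture, depth): 384x512x3 uint8, red, green, blue; 384x512 float32, m along the optical axis (not along the pixel's ray), 0 where there is no reading.
- calibration(name): a dict with "mtx" (3x3 intrinsics, pixels), "world_from_camera" (4x4, takes a point from camera to world coordinates). Camera axes: x right, y up, looking along -z (the intrinsics and any distortion apply to the point x, -y, -z); pixel columns grow to the right and rows downward; lengths in m; the calibration is good to about 2 mm. A picture is of the moment at which its call begins: read the wrist's pose just before it. calibration takes no time and is no camera call; for the wrist camera it gives the pose at the moment of the call.
- hand_in(): hands the job in; it is judged then, once.
The state is a dict: "clock": time; "joint_pos": joint angles; "qvel": joint speeds; "tau": joint torques, N m; "tcp_pos": TCP position; "orientation": TCP orientation; "wrist_force": force on the tool from outside, world axes, zero at the start; "ft_torque": the same for the moment, N m; "finger_gap": finger opening in m; "grip_force": force on a finger pad.
Only numpy, scipy, OpenCV 4.12 (cv2) and the standard library are available. Lean on these libraries where they do the work, as an engineer would, in place of code of your own. Each camera call takes 0.05 s, during which the arm holds its last target. There are 200 camera calls.

## Working session

There is one attempt and no reset: what is moved stays moved. The work goes in short steps, Python scripts to look and compute and a tool call to move; the robot and the scene stay as the last step left them, time stands still between calls to the robot, and variables do not carry over. Pictures are saved under pics/ and viewed, at most 10 in all, crops included, and the job is handed in when it is done.

Besides the shell and the picture viewer there is one more tool, called after "Emit:" by a JSON object that holds its "name" and its "arguments". drive_tool: Moves the arm, as the interface text tells. Its arguments: {"type":"object","properties":{"deltas":{"type":"array","items":{"type":"array","items":{"type":"array","items":{"type":"number"}}}},"newtons":{"type":"number"}},"required":["deltas"]}

```bash
mkdir -p pics; ls
python3 - <<'E'
from workcell import *
import cv2,numpy as np
s=get_state();print({k:np.round(v,3) for k,v in s.items()})
ims=[]
for n in ("scene","top"):
    p,d=read_camera(n);np.savez(f"{n}0.npz",p=p,d=d);cv2.imwrite(f"pics/{n}0.png",p[:,:,::-1])
    c=calibration(n);print(n,np.round(c["mtx"],1).tolist(),np.round(c["world_from_camera"],3).tolist(),c.keys(),(d>0).mean())
E
```

```text
pics
{'clock': np.float64(0.0), 'joint_pos': array([1.17 , 0.314, 0.045, 1.304, 0.   , 1.431]), 'qvel': array([0.   , 0.002, 0.002, 0.002, 0.   , 0.001]), 'tau': array([-1.0000e-03, -4.8063e+01,  2.9853e+01,  1.9000e-02, -0.0000e+00,
       -0.0000e+00]), 'tcp_pos': array([0.148, 0.555, 0.23 ]), 'orientation': array([-0.   ,  0.13 ,  0.992, -0.001]), 'wrist_force': array([-0.139, -0.223,  0.507]), 'ft_torque': array([ 0.028, -0.045, -0.027]), 'grip_force': np.float64(0.0), 'finger_gap': np.float64(0.086)}
scene [[361.8, 0.0, 254.3], [0.0, 361.8, 197.2], [0.0, 0.0, 1.0]] [[0.092, -0.721, 0.686, 1.375], [0.996, 0.069, -0.062, -0.074], [-0.003, 0.689, 0.725, 0.925], [0.0, 0.0, 0.0, 1.0]] dict_keys(['mtx', 'world_from_camera']) 0.996124267578125
top [[452.7, 0.0, 255.4], [0.0, 452.7, 192.7], [0.0, 0.0, 1.0]] [[0.028, 0.981, -0.193, 0.351], [-1.0, 0.027, -0.012, -0.007], [-0.007, 0.193, 0.981, 1.344], [0.0, 0.0, 0.0, 1.0]] dict_keys(['mtx', 'world_from_camera']) 0.9963277180989584
```

View pics/scene0.png

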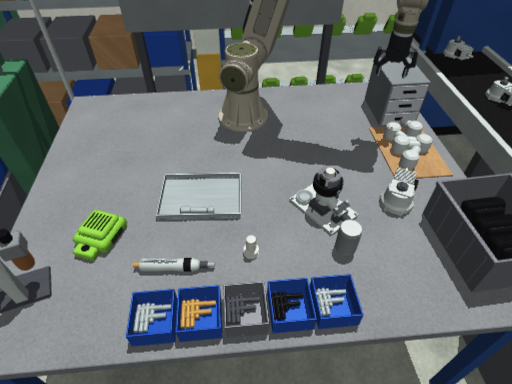

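View pics/top0.png

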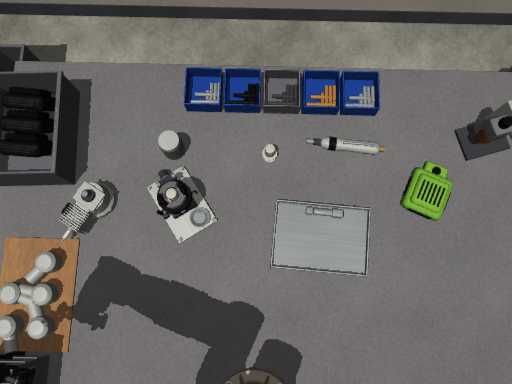

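The scene view shows the jig at about (325,195), the tray at (200,197) and the spare spool at (250,247). The top view shows the jig at (175,195), the cup at (201,217) and the tray at (320,238). Next I'll take a closer crop and first measurements.

```bash
cat > h.py <<'E'
import numpy as np,cv2
from workcell import *
def cloud(d,c):
    K=c["mtx"];v,u=np.indices(d.shape)
    P=np.stack([(u-K[0,2])/K[0,0]*d,-(v-K[1,2])/K[1,1]*d,-d],-1)
    W=c["world_from_camera"];return P@W[:3,:3].T+W[:3,3]
def ray(u,v,c):
    K=c["mtx"];W=c["world_from_camera"]
    return W[:3,3],W[:3,:3]@np.array([(u-K[0,2])/K[0,0],-(v-K[1,2])/K[1,1],-1])
def onz(u,v,c,z):
    o,r=ray(u,v,c);return o+r*(z-o[2])/r[2]
def two(a,b):  # a,b=(o,r): nearest point and miss
    A=np.stack([a[1],-b[1]],1);t=np.linalg.lstsq(A,b[0]-a[0],rcond=None)[0]
    p,q=a[0]+t[0]*a[1],b[0]+t[1]*b[1];return (p+q)/2,np.linalg.norm(p-q)
E
python3 - <<'E'
from h import *
out=[]
for n,(x0,y0,x1,y1) in dict(top=(140,155,225,245),scene=(285,160,365,240)).items():
    f=np.load(n+"0.npz");p=f["p"];c=calibration(n);P=cloud(f["d"],c)
    out.append(cv2.resize(p[y0:y1,x0:x1,::-1],(400,420),interpolation=cv2.INTER_CUBIC))
    sub=P[y0:y1,x0:x1]; z=sub[...,2]
    for lo,hi in((.168,.185),(.155,.168),(.128,.142),(.008,.016)):
        m=(z>lo)&(z<hi);q=sub[m];
        if len(q)>3: print(n,lo,len(q),q.mean(0).round(4),(q.min(0)[:2]).round(3),(q.max(0)[:2]).round(3), cv2.minAreaRect((q[:,:2]*1000).astype(np.float32)))
    # tray
    T=(P[...,2]>.018)&(P[...,2]<.03)&(abs(P[...,1]+.15)<.2)&(abs(P[...,0]-.45)<.2)
    k,l,s,_=cv2.connectedComponentsWithStats(T.astype(np.uint8));i=1+s[1:,4].argmax();q=P[l==i]
    print("tray",cv2.minAreaRect((q[:,:2]*1000).astype(np.float32)),q[:,2].mean())
    F=P[(abs(P[...,2]-.005)<.004)&(abs(P[...,1]+.15)<.1)&(abs(P[...,0]-.4)<.05)];print("floor",np.median(F[:,2]))
cv2.imwrite("pics/crop.png",np.hstack(out))
E
```

```text
top 0.168 97 [0.5745 0.2298 0.1744] [0.561 0.217] [0.588 0.243] ((574.7251586914062, 229.99839782714844), (26.34395408630371, 27.577449798583984), 88.16801452636719)
top 0.155 328 [0.5739 0.2291 0.1603] [0.539 0.194] [0.61  0.265] ((575.065673828125, 230.48687744140625), (71.25028228759766, 64.11260986328125), 30.1960506439209)
top 0.128 333 [0.5693 0.2258 0.1349] [0.53  0.184] [0.621 0.277] ((575.635986328125, 230.7386474609375), (91.69096374511719, 90.35860443115234), 28.826635360717773)
top 0.008 1131 [0.5621 0.22   0.012 ] [0.459 0.118] [0.725 0.337] ((594.997802734375, 221.41952514648438), (259.77239990234375, 209.1658172607422), 15.049357414245605)
tray ((485.1231384277344, -184.82286071777344), (280.54083251953125, 200.51803588867188), 86.09854125976562) 0.024126912252492198
floor 0.004521259605547834
scene 0.168 59 [0.5777 0.2308 0.1741] [0.561 0.219] [0.591 0.243] ((576.672119140625, 231.5450439453125), (27.702373504638672, 26.410228729248047), 10.240036964416504)
scene 0.155 208 [0.5811 0.2311 0.1603] [0.542 0.197] [0.611 0.269] ((575.6083984375, 232.01036071777344), (70.9558334350586, 67.99684143066406), 47.910926818847656)
scene 0.128 211 [0.5954 0.2248 0.1348] [0.537 0.187] [0.62  0.279] ((585.7301635742188, 227.7537841796875), (91.23819732666016, 71.534423828125), 67.1768569946289)
scene 0.008 638 [0.604  0.2206 0.0121] [0.471 0.127] [0.69 0.34] ((575.3058471679688, 232.09799194335938), (200.13426208496094, 133.9254913330078), 34.1275634765625)
tray ((483.9464111328125, -183.56295776367188), (279.1406555175781, 204.70326232910156), 86.15504455566406) 0.02374889916473682
floor 0.00509023666809133
```

View pics/crop.png

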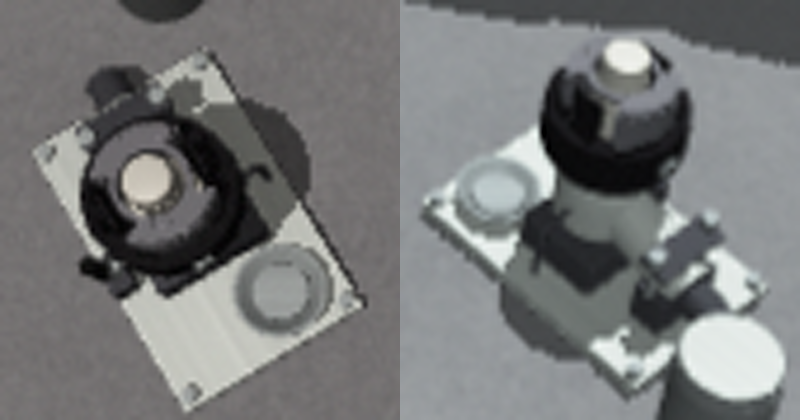

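Head axis is at about (0.575, 0.230), the jig's x points at about 30° and the tray is at about (0.485, -0.184) with yaw about -4°. The heights match the text (rim 0.135, cap top 0.160, knob top 0.174). I'll go above the head, with the fingers along the cap's y.

Emit:
{"name": "drive_tool", "arguments": {"deltas": [[[0,-0.05,-0.02,-0.1,0,0,0],[0,-0.496,-0.204,-0.1,0,0,-45],[0,-0.496,-0.204,-0.1,0,0,-45],[0,-0.496,-0.204,-0.1,0,0,-45],[0,-0.496,-0.204,-0.1,0,0,-45],[0,-0.496,-0.204,-0.1,0,0,-45],[0,-0.496,-0.204,-0.1,0,0,-45],[0,-0.496,-0.204,-0.1,0,0,-45],[0,-0.496,-0.204,-0.1,0,0,-45],[0,-0.496,-0.204,-0.1,0,0,-45],[0,-0.496,-0.204,-0.1,0,0,-45],[0,-0.496,-0.204,-0.1,0,0,-45]]]}}

```text
clock: 1.6
tcp_pos: [0.5744, 0.2307, 0.3308]
orientation: [-0.001, -0.259, 0.966, 0.0]
wrist_force: [-0.2, -0.1, -0.5]
finger_gap: 0.0855
grip_force: 0.0
```

Run:
```python
from h import *
s=get_state();print(s["clock"],s["tcp_pos"].round(4),s["orientation"].round(4),s["joint_pos"].round(2))
c=calibration("wrist");p,d=read_camera("wrist");np.savez("w1.npz",p=p,d=d,W=c["world_from_camera"],K=c["mtx"])
print(c["mtx"].round(1).tolist(),c["world_from_camera"].round(3).tolist())
cv2.imwrite("pics/w1.png",p[:,:,::-1])
P=cloud(d,c)
for lo,hi in((.168,.185),(.155,.168),(.130,.140)):
    z=P[...,2];m=(z>lo)&(z<hi)&(np.hypot(P[...,0]-.575,P[...,1]-.23)<.06);q=P[m]
    if len(q)>20:
        (x,y),r=cv2.minEnclosingCircle((q[:,:2]*1000).astype(np.float32));print(lo,len(q),np.median(q[:,2]).round(4),round(x,1),round(y,1),round(r,1))
```

```text
1.6 [0.5744 0.2307 0.3308] [-7.000e-04 -2.593e-01  9.658e-01  2.000e-04] [ 0.25  0.41  0.42  1.59  0.   -0.27]
[[286.9, 0.0, 258.3], [0.0, 286.9, 195.2], [0.0, 0.0, 1.0]] [[-0.5, -0.835, -0.231, 0.516], [0.866, -0.482, -0.135, 0.196], [0.002, -0.267, 0.964, 0.475], [0.0, 0.0, 0.0, 1.0]]
0.168 593 0.1762 573.8 231.8 14.8
0.155 1825 0.1623 573.5 231.9 36.5
0.13 1459 0.1365 573.9 232.2 47.2
```

View pics/w1.png

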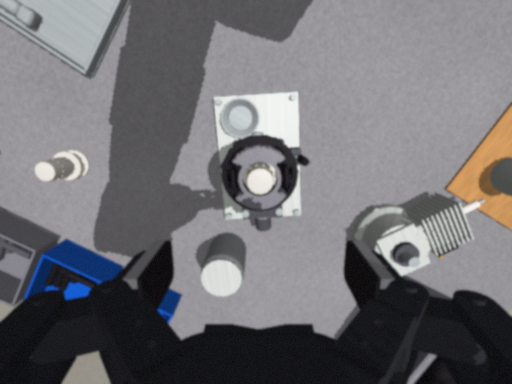

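The wrist view shows the head at (260,178) with dark tab windows left and right at (230,178) and (292,178), the cup at (240,117) and the oil can at (222,272). The closing line is near the cap's y axis. Now the exact yaw from the windows and the plate edges.

Run:
```python
from h import *
f=np.load("w1.npz");c=dict(mtx=f["K"],world_from_camera=f["W"]);P=cloud(f["d"],c);x0=np.array([.5738,.2318])
v=P[...,:2]-x0;r=np.hypot(v[...,0],v[...,1]);a=np.degrees(np.arctan2(v[...,1],v[...,0]))
m=(r>.0325)&(r<.036)&(P[...,2]>.157)&(P[...,2]<.168)
h,e=np.histogram(a[m],36,(-180,180));print("occupied rim by 10deg from -180",h.tolist())
def gap(lo,hi):
    b=np.sort(a[m]);b=b[(b>lo)&(b<hi)];i=np.diff(b).argmax();return b[i],b[i+1],(b[i]+b[i+1])/2
print(gap(60,180),gap(-120,0))
# tabs: dark pads below z .160, r 20..34
g=(f["p"].max(-1)>170)&(abs(P[...,2]-.0135)<.004)&(np.hypot(P[...,0]-.53,P[...,1]-.21)<.16)
cn,_=cv2.findContours(g.astype(np.uint8),cv2.RETR_EXTERNAL,cv2.CHAIN_APPROX_NONE);q=np.vstack([P[k[:,0,1],k[:,0,0],:2] for k in cn if len(k)>15])
print("plate",cv2.minAreaRect((q*1000).astype(np.float32)))
```

```text
occupied rim by 10deg from -180 [19, 21, 18, 19, 19, 18, 18, 17, 13, 0, 2, 0, 0, 1, 2, 1, 16, 10, 11, 14, 12, 14, 13, 14, 14, 12, 12, 0, 5, 1, 0, 1, 2, 1, 14, 20]
(np.float64(110.3344754943698), np.float64(134.06682521673085), np.float64(122.20065035555032)) (np.float64(-75.18152948281453), np.float64(-40.30290074145922), np.float64(-57.742215112136876))
plate ((573.6558837890625, 232.16734313964844), (199.56285095214844, 129.90362548828125), 33.45191955566406)
```

Yaw is 33.4° (plate measures 199.6 x 129.9 mm, centre within 0.5 mm of the head axis). I'll correct by 3.4°, descend and squeeze.

Emit:
{"name": "drive_tool", "arguments": {"deltas": [[[0,0,0.0014,0.06,0,0,-3.4],[0,0,0.0014,0.12,0,0,-3.4],[0,0,0.0014,0.16,0,0,-3.4],[0,0,0.0014,0.18,0,0,-3.4],[0,0,0.0014,0.191,0,0,-3.4],[0,0,0.0014,0.191,0,0,-3.4],[60,0,0.0014,0.191,0,0,-3.4],[60,0,0.0014,0.191,0,0,-3.4]]], "newtons": 40}}

```text
clock: 2.65
tcp_pos: [0.5749, 0.2321, 0.1416]
orientation: [0.001, -0.288, 0.958, -0.0]
wrist_force: [-0.3, -0.3, 0.9]
finger_gap: 0.065
grip_force: 0.0
```

Run:
```python
from h import *
s=get_state();print(s["tcp_pos"].round(4),s["orientation"].round(4),s["finger_gap"])
p,d=read_camera("wrist");q,_=read_camera("scene")
cv2.imwrite("pics/a2.png",np.hstack([cv2.resize(p[120:,60:460,::-1],(400,264)),cv2.resize(q[150:250,285:385,::-1],(264,264),interpolation=cv2.INTER_CUBIC)]))
```

```text
[0.5749 0.2321 0.1416] [ 0.0011 -0.2879  0.9577 -0.    ] 0.06503513335773022
```

View pics/a2.png

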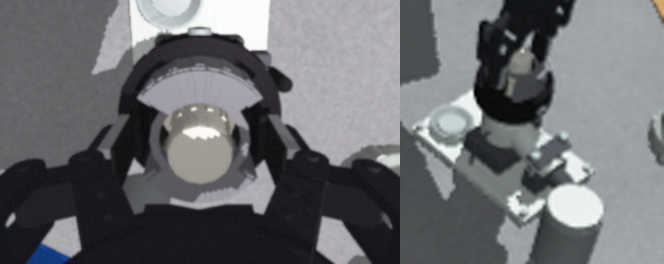

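The fingers sit centrally in both windows, just outside the tabs. I'll go 3 mm lower and squeeze.

Emit:
{"name": "drive_tool", "arguments": {"deltas": [[[60,0,0,0.003,0,0,0],[160,0,0,0.003,0,0,0],[255,0,0,0.003,0,0,0],[255,0,0,0.003,0,0,0],[255,0,0,0.003,0,0,0],[255,0,0,0.003,0,0,0]]], "newtons": 40}}

```text
clock: 3.5
tcp_pos: [0.5747, 0.232, 0.1396]
orientation: [0.001, -0.288, 0.958, 0.0]
wrist_force: [-3.4, -0.7, 11.7]
finger_gap: 0.0478
grip_force: 42.4
```

Both tabs are in (gap about 50 mm, 42 N). I'll relieve 1 mm of height and turn to the stop.

Emit:
{"name": "drive_tool", "arguments": {"deltas": [[[255,0,0,-0.001,0,0,0],[255,0,0,-0.001,0,0,-7],[255,0,0,-0.001,0,0,-14],[255,0,0,-0.001,0,0,-21],[255,0,0,-0.001,0,0,-28],[255,0,0,-0.001,0,0,-35],[255,0,0,-0.001,0,0,-42],[255,0,0,-0.001,0,0,-48],[255,0,0,-0.001,0,0,-52],[255,0,0,-0.001,0,0,-55],[255,0,0,-0.001,0,0,-56],[255,0,0,-0.001,0,0,-56]]]}}

```text
clock: 5.0
tcp_pos: [0.5741, 0.2317, 0.1396]
orientation: [0.0, -0.703, 0.711, -0.0]
wrist_force: [-2.6, -0.9, 8.7]
finger_gap: 0.0476
grip_force: 42.1
```

Run:
```python
from h import *
s=get_state();print({k:np.round(v,3) for k,v in s.items() if k not in("tau","qvel")})
p,d=read_camera("wrist");cv2.imwrite("pics/a3.png",p[120:,60:460,::-1])
```

```text
{'clock': np.float64(5.0), 'joint_pos': array([ 2.540e-01,  4.360e-01, -1.000e-03,  1.133e+00,  0.000e+00,
       -1.307e+00]), 'tcp_pos': array([0.574, 0.232, 0.14 ]), 'orientation': array([ 0.   , -0.703,  0.711, -0.   ]), 'wrist_force': array([-2.592, -0.879,  8.657]), 'ft_torque': array([-0.107,  0.683, -0.366]), 'grip_force': np.float64(42.125), 'finger_gap': np.float64(0.048)}
```

View pics/a3.png

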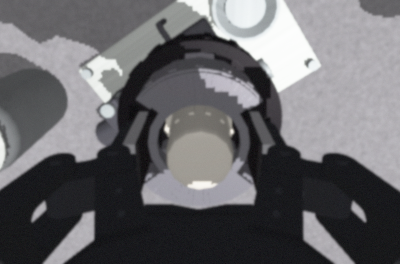

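The cap turned with the gripper through 56° and is at its stop (torque building, TCP on axis). I'll back off 4° to mid-gap and lift straight up.

Emit:
{"name": "drive_tool", "arguments": {"deltas": [[[255,0,0,0,0,0,4],[255,0,0,-0.003,0,0,4],[255,0,0,-0.01,0,0,4],[255,0,0,-0.02,0,0,4],[255,0,0,-0.035,0,0,4],[255,0,0,-0.055,0,0,4],[255,0,0,-0.08,0,0,4],[255,0,0,-0.11,0,0,4],[255,0,0,-0.14,0,0,4],[255,0,0,-0.14,0,0,4],[255,0,0,-0.14,0,0,4]]]}}

```text
clock: 6.42
tcp_pos: [0.5741, 0.2318, 0.2779]
orientation: [-0.0, -0.679, 0.735, 0.0]
wrist_force: [0.3, 0.6, -1.1]
finger_gap: 0.0475
grip_force: 41.3
```

Run:
```python
from h import *
s=get_state();print({k:np.round(v,4) for k,v in s.items() if k not in("tau","qvel")})
c=calibration("scene");q,d=read_camera("scene");P=cloud(d,c);t=s["tcp_pos"]
m=(np.hypot(P[...,0]-t[0],P[...,1]-t[1])<.05)&(P[...,2]>.15)&(P[...,2]<.34)
cv2.imwrite("pics/a4.png",cv2.resize(q[100:240,270:400,::-1],(520,560),interpolation=cv2.INTER_CUBIC))
```

```text
{'clock': np.float64(6.425), 'joint_pos': array([ 2.5410e-01,  3.9780e-01,  2.8060e-01,  1.4540e+00,  1.0000e-04,
       -1.2375e+00]), 'tcp_pos': array([0.5741, 0.2318, 0.2779]), 'orientation': array([-1.000e-04, -6.786e-01,  7.345e-01,  1.000e-04]), 'wrist_force': array([ 0.2709,  0.5632, -1.1255]), 'ft_torque': array([0.0002, 0.0286, 0.0164]), 'grip_force': np.float64(41.2845), 'finger_gap': np.float64(0.0475)}
```

View pics/a4.png

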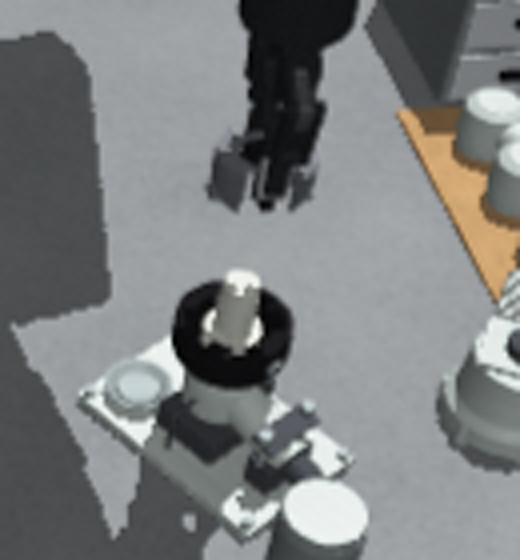

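The cap is off and held level, and the spool stayed in the head. Next I'll carry it over the tray (target (0.4736, -0.1233), tray-local (-15, +60)).

Emit:
{"name": "drive_tool", "arguments": {"deltas": [[[255,0.03,0.006,0,0,0,0],[255,0.075,0.015,0,0,0,0],[255,0.125,0.025,0,0,0,0],[255,0.175,0.035,0,0,0,0],[255,0.225,0.045,0,0,0,0],[255,0.275,0.055,0,0,0,0],[255,0.32,0.064,0.03,0,0,0],[255,0.35,0.07,0.07,0,0,0],[255,0.362,0.0723,0.11,0,0,0],[255,0.362,0.0723,0.15,0,0,0],[255,0.362,0.0723,0.18,0,0,0],[255,0.362,0.0723,0.18,0,0,0]]]}}

```text
clock: 7.98
tcp_pos: [0.4703, -0.1221, 0.0952]
orientation: [-0.001, -0.678, 0.735, 0.003]
wrist_force: [-1.6, 0.1, 0.1]
finger_gap: 0.0477
grip_force: 42.0
```

Run:
```python
from h import *
s=get_state();print({k:np.round(v,4) for k,v in s.items() if k not in("tau","qvel")})
c=calibration("scene");q,d=read_camera("scene");P=cloud(d,c)
for n in("scene","top"):
    c=calibration(n);q,d=read_camera(n);P=cloud(d,c);t=s["tcp_pos"];r=np.hypot(P[...,0]-t[0],P[...,1]-t[1])
    m=(r<.045)&(P[...,2]>.04)&(P[...,2]<.14);print(n,m.sum(),np.percentile(P[m][:,2],[1,5,50]) if m.any() else"")
    k=np.linalg.inv(c["world_from_camera"])@np.r_[t,1];u,v=int(c["mtx"][0,2]-c["mtx"][0,0]*k[0]/k[2]),int(c["mtx"][1,2]+c["mtx"][1,1]*k[1]/k[2])
    cv2.imwrite(f"pics/a5{n}.png",cv2.resize(q[v-70:v+70,u-70:u+70,::-1],(400,400),interpolation=cv2.INTER_CUBIC))
cv2.imwrite("pics/a5.png",np.hstack([cv2.imread("pics/a5scene.png"),cv2.imread("pics/a5top.png")]))
```

```text
{'clock': np.float64(7.975), 'joint_pos': array([-4.1940e-01,  2.3700e-01, -4.0690e-01,  9.3450e-01,  1.0000e-04,
       -1.9106e+00]), 'tcp_pos': array([ 0.4703, -0.1221,  0.0952]), 'orientation': array([-0.0015, -0.6784,  0.7347,  0.0035]), 'wrist_force': array([-1.5703,  0.0545,  0.084 ]), 'ft_torque': array([-0.0245,  0.0056, -0.0337]), 'grip_force': np.float64(41.9684), 'finger_gap': np.float64(0.0477)}
scene 224 [0.07951476 0.08499221 0.11579684]
top 0
```

View pics/a5.png

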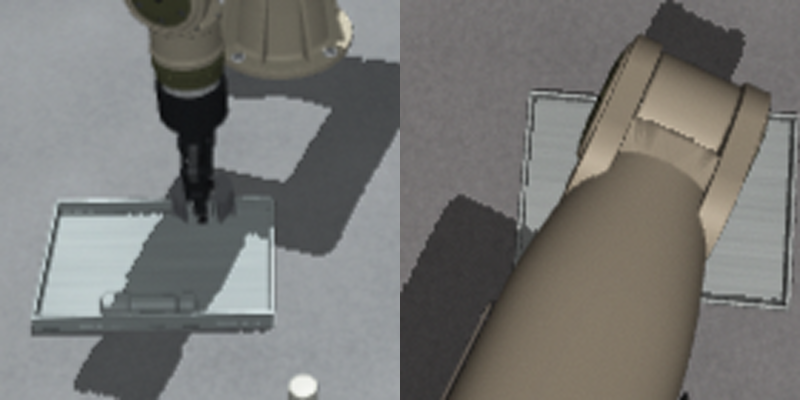

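The cap hangs upright over the clear part of the tray. Its underside measures about 16 mm below the TCP, as expected. Descend.

Emit:
{"name": "drive_tool", "arguments": {"deltas": [[[255,0,0,0.02,0,0,0],[255,0,0,0.04,0,0,0],[255,0,0,0.055,0,0,0],[255,0,0,0.063,0,0,0],[255,0,0,0.066,0,0,0],[255,0,0,0.066,0,0,0],[255,0,0,0.066,0,0,0]]]}}

```text
clock: 9.0
tcp_pos: [0.4739, -0.1235, 0.0328]
orientation: [0.0, -0.679, 0.735, -0.0]
wrist_force: [0.3, 0.5, -0.8]
finger_gap: 0.0476
grip_force: 42.0
```

Emit:
{"name": "drive_tool", "arguments": {"deltas": [[[255,0,0,0.005,0,0,0],[255,0,0,0.008,0,0,0],[255,0,0,0.01,0,0,0],[255,0,0,0.011,0,0,0],[255,0,0,0.011,0,0,0],[255,0,0,0.011,0,0,0]]]}}

```text
clock: 9.75
tcp_pos: [0.4733, -0.1233, 0.0217]
orientation: [-0.0, -0.679, 0.735, 0.0]
wrist_force: [-2.7, 0.5, 6.0]
finger_gap: 0.0472
grip_force: 43.9
```

Contact (6 N). Open in stages, then rise.

Emit:
{"name": "drive_tool", "arguments": {"deltas": [[[90,0,0,0,0,0,0],[60,0,0,0,0,0,0],[30,0,0,0,0,0,0],[0,0,0,0,0,0,0],[0,0,0,0,0,0,0],[0,0,0,-0.02,0,0,0],[0,0,0,-0.06,0,0,0],[0,0,0,-0.12,0,0,0],[0,0,0,-0.18,0,0,0],[0,0,0,-0.24,0,0,0],[0,0,0,-0.26,0,0,0],[0,0,0,-0.26,0,0,0]]]}}

```text
clock: 11.25
tcp_pos: [0.4744, -0.1238, 0.283]
orientation: [0.001, -0.679, 0.735, -0.002]
wrist_force: [-0.0, -0.1, -0.6]
finger_gap: 0.0852
grip_force: 0.0
```

Run:
```python
from h import *
s=get_state();print({k:np.round(v,4) for k,v in s.items() if k not in("tau","qvel")})
c=calibration("wrist");q,d=read_camera("wrist");P=cloud(d,c)
for z in(.005,.017,.041,.043):
    m=(abs(P[...,2]-z)<.0025)&(np.hypot(P[...,0]-.4735,P[...,1]+.1235)<.05);k=P[m];(x,y),r=cv2.minEnclosingCircle((k[:,:2]*1000).astype(np.float32)) if m.any() else((0,0),0);print(z,m.sum(),x,y,r)
m=(np.hypot(P[...,0]-.4735,P[...,1]+.1235)<.034)&(P[...,2]>.036);k=P[m];A=np.c_[k[:,:2]-k[:,:2].mean(0),np.ones(len(k))];print("top plane",np.linalg.lstsq(A,k[:,2],rcond=None)[0],len(k))
cv2.imwrite("pics/a6.png",q[:,:,::-1])
```

```text
{'clock': np.float64(11.25), 'joint_pos': array([-4.1910e-01,  1.3420e-01, -5.7300e-02,  1.3753e+00,  1.0000e-04,
       -1.9107e+00]), 'tcp_pos': array([ 0.4744, -0.1238,  0.283 ]), 'orientation': array([ 0.0008, -0.6785,  0.7346, -0.0018]), 'wrist_force': array([-0.0058, -0.0828, -0.6292]), 'ft_torque': array([0.0354, 0.0151, 0.0352]), 'grip_force': np.float64(0.0), 'finger_gap': np.float64(0.0852)}
0.005 1918 473.4944763183594 -123.49790954589844 49.99336624145508
0.017 9 474.70684814453125 -125.89598846435547 33.33470916748047
0.041 308 472.64483642578125 -123.97367095947266 36.59408187866211
0.043 1056 473.0553283691406 -123.98028564453125 36.29136657714844
top plane [-0.4152091  -5.5829565   0.35118986] 16016
```

View pics/a6.png

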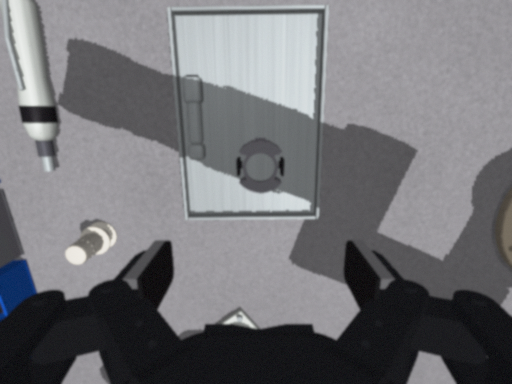

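The cap stands right way up at (0.473, -0.124) with its top at 0.043 m (floor 5 mm + 38 mm), and the spanner is untouched. Back to the head.

Emit:
{"name": "drive_tool", "arguments": {"deltas": [[[0,-0.06,-0.012,0,0,0,0],[0,-0.12,-0.024,0,0,0,0],[0,-0.18,-0.036,0,0,0,0],[0,-0.24,-0.0475,0,0,0,0],[0,-0.3,-0.0593,0,0,0,0],[0,-0.35,-0.069,0,0,0,0],[0,-0.362,-0.0716,0,0,0,0],[0,-0.362,-0.0716,0,0,0,0],[0,-0.362,-0.0716,0,0,0,0]]]}}

```text
clock: 12.42
tcp_pos: [0.5731, 0.2304, 0.2807]
orientation: [-0.001, -0.678, 0.735, 0.0]
wrist_force: [-0.0, 0.1, 0.2]
finger_gap: 0.0854
grip_force: 0.0
```

Run:
```python
from h import *
s=get_state();t=s["tcp_pos"];print(t.round(4),s["orientation"].round(4))
for n in("wrist","scene"):
    c=calibration(n);q,d=read_camera(n);P=cloud(d,c)
    m=(np.hypot(P[...,0]-.574,P[...,1]-.232)<.03)&(abs(P[...,2]-.175)<.004)&(q.max(-1)>120);k=P[m]
    (x,y),r=cv2.minEnclosingCircle((k[:,:2]*1000).astype(np.float32));print(n,m.sum(),x,y,r,np.median(k[:,2]))
```

```text
[0.5731 0.2304 0.2807] [-7.000e-04 -6.780e-01  7.351e-01  2.000e-04]
wrist 778 573.662353515625 232.26596069335938 15.009851455688477 0.1763259951650777
scene 50 575.2132568359375 232.20655822753906 14.18136978149414 0.1747540156161554
```

The knob is at (0.574, 0.232) with its top at 0.175 m, centred under the tool. Descend and grip.

Emit:
{"name": "drive_tool", "arguments": {"deltas": [[[0,0,0,0.05,0,0,0],[0,0,0,0.09,0,0,0],[0,0,0,0.12,0,0,0],[0,0,0,0.138,0,0,0],[0,0,0,0.138,0,0,0],[100,0,0,0.138,0,0,0],[130,0,0,0.138,0,0,0],[255,0,0,0.138,0,0,0],[255,0,0,0.138,0,0,0],[255,0,0,0.138,0,0,0],[255,0,0,0.138,0,0,0]]], "newtons": 30}}

```text
clock: 13.9
tcp_pos: [0.574, 0.232, 0.1443]
orientation: [0.001, -0.679, 0.735, -0.0]
wrist_force: [-1.2, -0.8, 5.9]
finger_gap: 0.0292
grip_force: 29.7
```

Emit:
{"name": "drive_tool", "arguments": {"deltas": [[[255,0,0,-0.003,0,0,0],[255,0,0,-0.01,0,0,0],[255,0,0,-0.025,0,0,0],[255,0,0,-0.045,0,0,0],[255,0,0,-0.07,0,0,0],[255,0,0,-0.1,0,0,0],[255,0,0,-0.13,0,0,0],[255,0,0,-0.14,0,0,0],[255,0,0,-0.14,0,0,0]]]}}

```text
clock: 15.02
tcp_pos: [0.5739, 0.232, 0.2839]
orientation: [0.001, -0.679, 0.735, -0.0]
wrist_force: [-0.4, -1.4, -0.6]
finger_gap: 0.0291
grip_force: 29.7
```

Run:
```python
from h import *
s=get_state();t=s["tcp_pos"];print(t,s["orientation"])
c=calibration("scene");q,d=read_camera("scene");P=cloud(d,c)
r=np.hypot(P[...,0]-t[0],P[...,1]-t[1]);m=(r<.035)&(P[...,2]>.15)&(P[...,2]<t[2]);w=m&(q.min(-1)>110)
print(m.sum(),w.sum(),np.percentile(P[w][:,2],[1,5,50,99])-t[2])
```

```text
[0.57387015 0.23199015 0.28393643] [ 6.97041347e-04 -6.78546396e-01  7.34557152e-01 -3.05476917e-04]
180 169 [-0.04187942 -0.03998251 -0.01935338 -0.00652178]
```

The spool is held, its underside 41.5 mm below the TCP. Carry it to (0.466, -0.233), tray-local (-15, -50).

Emit:
{"name": "drive_tool", "arguments": {"deltas": [[[255,0.03,0.0045,0,0,0,0],[255,0.08,0.012,0,0,0,0],[255,0.13,0.0195,0,0,0,0],[255,0.18,0.027,0,0,0,0],[255,0.23,0.0345,0,0,0,0],[255,0.28,0.042,0,0,0,0],[255,0.33,0.0495,0,0,0,0],[255,0.38,0.057,0,0,0,0],[255,0.43,0.0645,0,0,0,0],[255,0.462,0.0695,0,0,0,0],[255,0.472,0.071,0.02,0,0,0],[255,0.472,0.071,0.04,0,0,0]]]}}

```text
clock: 16.58
tcp_pos: [0.4644, -0.2338, 0.2412]
orientation: [-0.0, -0.678, 0.735, 0.001]
wrist_force: [-0.3, 0.5, -0.9]
finger_gap: 0.0292
grip_force: 29.8
```

Emit:
{"name": "drive_tool", "arguments": {"deltas": [[[255,0,0,0.04,0,0,0],[255,0,0,0.08,0,0,0],[255,0,0,0.12,0,0,0],[255,0,0,0.15,0,0,0],[255,0,0,0.17,0,0,0],[255,0,0,0.18,0,0,0],[255,0,0,0.18,0,0,0],[255,0,0,0.18,0,0,0]]]}}

```text
clock: 17.58
tcp_pos: [0.4658, -0.2333, 0.0639]
orientation: [0.0, -0.679, 0.735, -0.001]
wrist_force: [0.0, -0.2, -1.0]
finger_gap: 0.0294
grip_force: 29.8
```

Contact is expected near 0.0465, so about 17 mm more.

Emit:
{"name": "drive_tool", "arguments": {"deltas": [[[255,0,0,0.008,0,0,0],[255,0,0,0.012,0,0,0],[255,0,0,0.015,0,0,0],[255,0,0,0.0165,0,0,0],[255,0,0,0.0165,0,0,0],[255,0,0,0.0165,0,0,0]]]}}

```text
clock: 18.32
tcp_pos: [0.4654, -0.2331, 0.0469]
orientation: [0.0, -0.679, 0.735, -0.0]
wrist_force: [-0.2, 0.5, -1.0]
finger_gap: 0.0294
grip_force: 29.8
```

Emit:
{"name": "drive_tool", "arguments": {"deltas": [[[255,0,0,0.0007,0,0,0],[255,0,0,0.0007,0,0,0],[255,0,0,0.0007,0,0,0]]]}}

```text
clock: 18.7
tcp_pos: [0.4655, -0.2331, 0.0463]
orientation: [0.0, -0.679, 0.735, -0.0]
wrist_force: [-0.3, 0.2, 0.5]
finger_gap: 0.0292
grip_force: 29.9
```

Emit:
{"name": "drive_tool", "arguments": {"deltas": [[[255,0,0,0.0006,0,0,0],[255,0,0,0.0006,0,0,0],[255,0,0,0.0006,0,0,0]]]}}

```text
clock: 19.08
tcp_pos: [0.4655, -0.2332, 0.0463]
orientation: [0.0, -0.679, 0.735, -0.0]
wrist_force: [-2.6, 1.5, 6.8]
finger_gap: 0.0294
grip_force: 30.6
```

Firm contact. Release and rise straight up, then move back clear.

Emit:
{"name": "drive_tool", "arguments": {"deltas": [[[150,0,0,0,0,0,0],[120,0,0,0,0,0,0],[60,0,0,0,0,0,0],[0,0,0,0,0,0,0],[0,0,0,0,0,0,0],[0,0,0,-0.02,0,0,0],[0,0,0,-0.07,0,0,0],[0,0,0,-0.13,0,0,0],[0,0,0,-0.19,0,0,0],[0,0,0,-0.24,0,0,0],[0,0,0,-0.24,0,0,0]]]}}

```text
clock: 20.45
tcp_pos: [0.4672, -0.2343, 0.2901]
orientation: [0.001, -0.679, 0.735, -0.004]
wrist_force: [0.0, 0.2, -0.6]
finger_gap: 0.0853
grip_force: 0.0
```

Run:
```python
from h import *
s=get_state();print({k:np.round(v,4) for k,v in s.items() if k not in("tau","qvel")})
c=calibration("wrist");q,d=read_camera("wrist");P=cloud(d,c)
for n,x,y,R,z in(("cap",.473,-.124,.045,.043),("knob",.4655,-.233,.03,.077),("flange",.4655,-.233,.04,.029)):
    m=(abs(P[...,2]-z)<.004)&(np.hypot(P[...,0]-x,P[...,1]-y)<R);k=P[m];print(n,m.sum(),cv2.minEnclosingCircle((k[:,:2]*1000).astype(np.float32)),np.median(k[:,2]))
p,_=read_camera("scene");cv2.imwrite("pics/end.png",np.hstack([q[:,:,::-1][:,60:440],cv2.resize(p[150:290,60:200+180,::-1],(420,184),interpolation=cv2.INTER_CUBIC).repeat(1,0) if 0 else cv2.copyMakeBorder(cv2.resize(p[150:290,60:380,::-1],(420,184)),0,200,0,0,cv2.BORDER_CONSTANT)]))
```

```text
{'clock': np.float64(20.45), 'joint_pos': array([-6.1860e-01,  1.9320e-01,  3.1000e-02,  1.3999e+00,  1.0000e-04,
       -2.1102e+00]), 'tcp_pos': array([ 0.4672, -0.2343,  0.2901]), 'orientation': array([ 0.0009, -0.6786,  0.7345, -0.0043]), 'wrist_force': array([ 0.0036,  0.2128, -0.6052]), 'ft_torque': array([-0.0092,  0.0101,  0.0274]), 'grip_force': np.float64(0.0), 'finger_gap': np.float64(0.0853)}
cap 984 ((473.0445861816406, -124.02806854248047), 36.544761657714844) 0.04441910640626015
knob 415 ((465.236083984375, -233.14767456054688), 14.765012741088867) 0.07829297406497504
flange 303 ((464.9959411621094, -232.9143829345703), 22.75853729248047) 0.030645716427326608
```

View pics/end.png

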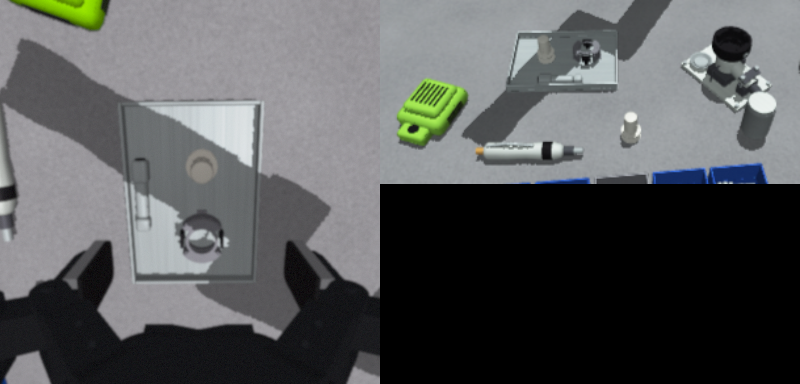

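The cap at (202,238) and the spool at (202,166) both stand upright in the tray. The spanner at (140,195), the cup, the spare spool and the screwdriver are where they were.

```bash
python3 -c "
from workcell import *
print(hand_in())"
```

```text
the job is handed in; nothing more can be done
None
```

The job is handed in: the cap was squeezed, turned to its stop, lifted off and stood right way up in the tray, with the spool upright beside it; nothing else appears to have moved, and it took about 20.5 s (the hand-in returned no verdict).

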